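# Put the filler's hand gear into mesh

## Robot

A 7-joint arm with a two-finger parallel gripper is mounted at the origin on the work surface. World frame = base frame: x ahead of the robot, y to its left, z up, the work surface at z = 0. Lengths are in m, angles in rad, forces in N, time in s.
With the tool pointing down it reaches from about 0.4 to 0.875 m from the base axis. Payload 19.3 kg.
Tool frame: the origin (TCP) lies at the very end of the fingers, on their centre line; the grasp point (between the pads) lies 19 mm behind it; x points along the fingers, y is the direction in which the jaws open and shut, and the axes are right-handed (so a half turn about x gives the same grasp; the last joint's range is limited). The gripper opens to 85 mm and grips with 20 to 120 N. Pads are 22 mm wide; open, the fingers measure 114 mm over their backs; the gripper's body (76 mm by 85 mm) begins 54 mm behind the grasp point. The pads swing forward as they close: fully open they stand 13 mm farther back than shut.
Start: joints at [1.146, 0.521, -0.036, 1.599, 0.021, 1.021, -0.113], TCP at [0.217, -0.586, 0.231] pointing down, gripper open.
Joint ranges: [-2.91, 2.91], [-0.3, 2.13], [-1.5, 1.42], [0.17, 2.43], [-1.26, 4.41], [0.16, 1.93], [-2.52, 2.52]. Speed limits (rad/s): [1.89, 1.89, 2.39, 2.39, 3.01, 3.01, 3.01].

## Interface

Orientations are given as [roll, pitch, yaw] about the fixed x, y, z axes, in that order (R = Rz(yaw) Ry(pitch) Rx(roll)).
In Python, from workcell import bot, grab_frame, job_done gives the robot as it stands.
- The arm moves only by the shell command python3 -m pendant 'ROWS' [OPENING] [FORCE]. ROWS is JSON, a list of rows, each a list of 4 numbers: the shift along the tool's x, y, z in mm, then the turn about the tool's x in degrees. A call has 1 to 12 rows; each row shifts and turns the commanded pose from where the row before left it, along the tool's axes as they then stand; what a row does not reach is not made up. A row lasts 1/8 s, in which the tool goes at most 62.5 mm and 10.7 degrees, less where a joint would pass 70% of its speed; a pose out of reach is approached as far as the arm can. A call is refused whole if a number of a shift passes 62.5 or a number of a turn 10.7, either way. A call with a gripper value outside its range is refused whole. OPENING is the opening, from -1 (shut) to 1 (fully open), set as the call begins (- or left out, the last holds). The fingers move at their own pace and stop on an object; FORCE is the grip in N (left out, the last holds). Time passes only in rows, so rows that do not move let the fingers close. It gives the time, the measured TCP pose, the force and the opening at its end, in the units of the state.
- bot.observe(): the state, without advancing time (a new reading comes with each control period).
- grab_frame(name): name is "scene" or "top"; returns a dict with "img" (480x640x3 uint8, red, green, blue), "fovy" (degrees; the focal length in pixels is half the picture's height over the tangent of half this angle, whatever the lens; pixels are square), "cx", "cy" (the principal point, pixels), "R" (3x3) and "t" (3): a world point X has camera coordinates R X + t. Camera axes: x right, y down, z forward; pixel columns grow to the right and rows downward; lengths in m; the calibration is good to about 2 mm. A picture is of the moment at which its call begins. There is no depth.
- job_done(): hands the job in, once; it reports no verdict.
The state is a dict: "clock": time; "qpos": joint angles; "qd": joint speeds; "joint_efforts": joint torques, N m; "position": TCP position; "tool_rot": TCP orientation; "force": force on the tool from outside, world axes, zero at the start; "moment": the same for the moment, N m; "grip_width": finger opening in m.
Only numpy, scipy, OpenCV 4.12 (cv2) and the standard library are available. Lean on these libraries where they do the work, as an engineer would, in place of code of your own. Each camera call takes 0.05 s, during which the arm holds its last target.

## Task

The bench sausage-meat filler is out of gear. Ease the gear-change knob along its slot towards the crank until you feel the teeth meet, then rock the crank gently by its handle until the teeth drop into mesh and the crank catches, and then slide the knob fully home in its slot. Never force the teeth, leave the things lying round the filler where they are, and let go of everything at the end.

Things in the scene. Friction and masses are not known exactly. Their poses are not given: they have to be found in the camera images.
- machine: The filler, fixed to the bench: white gearbox, top 100 mm high, spanning x -80..80 and y -200..100 mm, with a lying steel cylinder of 120 mm diameter beyond it (y 100..430 mm, top 131 mm). Origin on the bench exactly under the vertical crank spindle, z up. Its +y axis is the way the knob slides home, from the slot (on x = 0) towards the spindle.
- spindle (a point): Point on the vertical axis of the crank spindle, 146 mm above the bench (the height of the middle of the crank handle). Inside, the crank turns a wheel of 50 mm radius with 8 teeth and 8 gaps, one gap every 45 degrees. How the gaps lie to the crank cannot be seen and differs each time; at the start no gap faces the sliding tooth.
- crank_grip (a point): Middle of the crank handle: black upright revolving sleeve, 20 mm diameter, 124 to 169 mm above the bench, above a 24 mm wide arm. Its axis circles the spindle axis at 65 mm, either way, without end stop. Out of mesh it turns with 2 to 4 N at the handle. Once the tooth has dropped in, the crank is locked but for about 3 mm of play either way at the handle.
- knob_mid (a point): Middle of the gear-change knob: black upright cylinder, 28 mm diameter, 112 to 150 mm above the bench, on a stem in the slot of the small steel plate on the gearbox top, on the -y side of the spindle. Slides along the machine's y only: 155 mm from the spindle axis out of gear, 129 mm fully home.
- knob (a joint): Knob travel, m: 0 out of gear, 0.026 home at its stop. Stays where left (friction 7.5 N). Facing no gap, the tooth meets the wheel at 0.010; then a spring gives (2 N rising to 6 N, on top of the friction) until 0.016, where it is solid. Left at 0.011 to 0.016 it keeps the tooth pressed on the wheel; the tooth drops in as a gap comes round, the knob staying put. Only in mesh does it pass 0.016.
- dog: The sliding tooth inside the gearbox (unseen), 10 mm wide, sprung forward by the knob; the gaps are 14 mm wide, so it drops in within about 2 degrees of centre. Moves only along the machine's y: its origin is 155 mm on the -y side of the spindle out of gear, 145 mm touching the wheel's tooth tips, 139 to 144 mm when just dropped in, 129 mm home.
- nozzle: Bystander: loose steel filling nozzle standing on its 64 mm flange, 85 mm high, origin under its centre.
- bowl: Bystander: steel bowl 120 mm across, 50 mm high, origin under its centre.
- scraper: Bystander: steel dough scraper lying flat, 75 by 110 mm, with a 16 mm round grip, origin under its centre.
- tub: Bystander: white lidded tub 70 mm diameter, 90 mm high, origin under its centre.

How it is judged:
By the outcome, as a careful person would: the job done as asked, in the order asked, and still so for the second after the job is handed in, with the robot touching nothing.
It also fails if it takes over 72 s, if anything falls off the work surface, if the arm or the gripper's body presses on something with over 40 N, if the wrist force passes 120 N, or if a joint passes its speed limit or range.

## Working session

There is one attempt and no reset: what is moved stays moved. The work goes in short steps, Python scripts to look and compute and a shell command to move; the robot and the scene stay as the last step left them, time stands still between calls to the robot, and variables do not carry over. Pictures are saved under pics/ and viewed, and the job is handed in when it is done.

```bash
mkdir -p pics; ls
python3 - <<'E'
from workcell import bot, grab_frame
import cv2,json
for n in("scene","top"):
    f=grab_frame(n); cv2.imwrite(f"pics/{n}0.png",cv2.cvtColor(f["img"],cv2.COLOR_RGB2BGR))
    print(n,f["fovy"],f["cx"],f["cy"],f["R"],f["t"])
print(bot.observe())
E
```

```text
pics
scene 44.79141485470994 335.267183271649 224.9862102251233 [[-0.37144636  0.92845039  0.00273311]
 [ 0.5681839   0.22964024 -0.79021037]
 [-0.73429875 -0.29196786 -0.61282959]] [ 0.25330637 -0.20992103  1.511497  ]
top 53.75463676211367 322.26739574408344 243.44590883488854 [[-0.02748808 -0.99909777  0.03237377]
 [-0.99370946  0.02379391 -0.10943196]
 [ 0.10856293 -0.0351782  -0.99346695]] [-0.0552351   0.5794522   0.96547827]
{'clock': 0.1, 'qpos': array([ 1.14581044,  0.52194244, -0.03632034,  1.59992949,  0.02117171,
        1.0210971 , -0.11277595]), 'qd': array([-0.00078263, -0.0020926 ,  0.00062704, -0.00216204,  0.00088082,
       -0.00144585,  0.00068502]), 'joint_efforts': array([ 2.89229793e-03, -9.28503227e+01,  1.98351145e+00, -3.70538664e+01,
        1.81336014e-02,  5.40689725e-03,  7.78184403e-05]), 'position': array([ 0.21698989, -0.58581252,  0.23079852]), 'tool_rot': array([-1.52219731,  1.56980364,  1.97417297]), 'force': array([ 0.190553  ,  0.78499173, -0.53505693]), 'moment': array([ 0.01942746, -0.02943938,  0.01907093]), 'grip_width': 0.08552713138324004}
```

View pics/scene0.png

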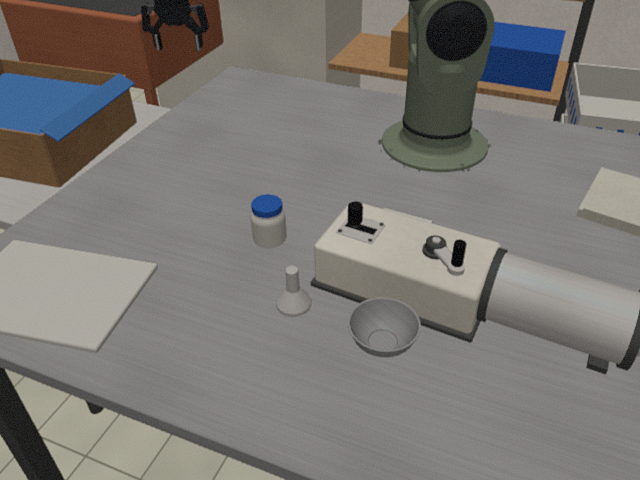

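View pics/top0.png

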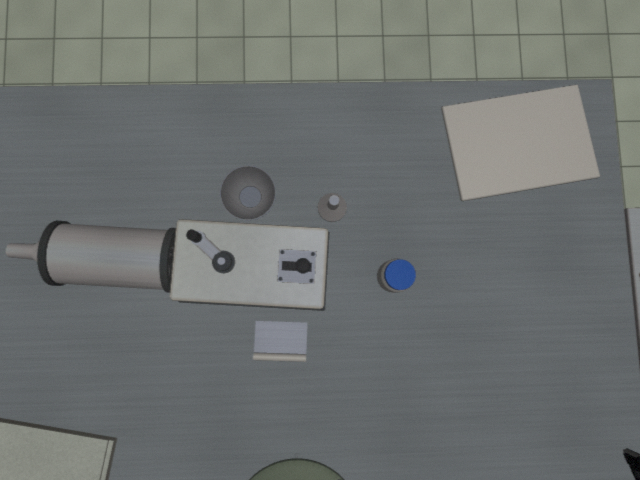

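The scene view shows the knob at about (355,215) and the crank handle at (459,253), with the spindle cap at (434,245). In the top view the knob is at (303,265), the handle at (194,236) and the spindle at (223,262). Next I measure them with masks.

```bash
cat > h.py <<'E'
import numpy as np, cv2
from workcell import bot, grab_frame
def K(f):
    fl=240/np.tan(np.radians(f["fovy"]/2)); return np.array([[fl,0,f["cx"]],[0,fl,f["cy"]],[0,0,1]])
def ray(f,uv):
    d=f["R"].T@np.linalg.solve(K(f),[uv[0],uv[1],1.]); return -f["R"].T@f["t"],d
def onz(f,uv,z):
    c,d=ray(f,uv); return c+d*(z-c[2])/d[2]
def proj(f,X):
    p=K(f)@(f["R"]@np.asarray(X,float)+f["t"]); return p[:2]/p[2]
def tri(f1,u1,f2,u2):
    P=[K(f)@np.c_[f["R"],f["t"]] for f in(f1,f2)]
    X=cv2.triangulatePoints(P[0],P[1],np.array(u1,float).reshape(2,1),np.array(u2,float).reshape(2,1)); return (X[:3]/X[3]).ravel()
E
python3 - <<'E'
from h import *
for n,(x0,y0,x1,y1) in(("scene",(300,190,520,340)),("top",(165,210,335,315))):
    f=grab_frame(n); im=f["img"]; g=im.max(2)
    m=np.zeros_like(g); m[y0:y1,x0:x1]=(g[y0:y1,x0:x1]<45)*255
    k,l,s,c=cv2.connectedComponentsWithStats(m)
    for i in range(1,k):
        if s[i][4]>15: print(n,s[i],c[i].round(1))
    hsv=cv2.cvtColor(im,cv2.COLOR_RGB2BGR)[y0:y1,x0:x1]
    cv2.imwrite(f"pics/{n}_crop.png",cv2.resize(hsv,None,fx=3.6,fy=3.6,interpolation=cv2.INTER_CUBIC))
E
```

```text
scene [346 202  30  32 411] [356.8 217.5]
scene [452 240  14  26 264] [458.1 252.8]
scene [425 243   9  11  45] [428.7 248.2]
scene [311 284  50  18  78] [335.7 292.7]
scene [477 303  10  18 111] [481.1 312.2]
scene [421 323  11   5  17] [426.  324.9]
scene [433 327  35  13  56] [449.1 333.1]
top [187 231  14  11 104] [193.9 235.7]
top [168 232   7  21  55] [171.4 242.9]
top [167 256   5   9  34] [169.  260.1]
top [167 274   3  12  20] [168.4 279.5]
```

View pics/top_crop.png

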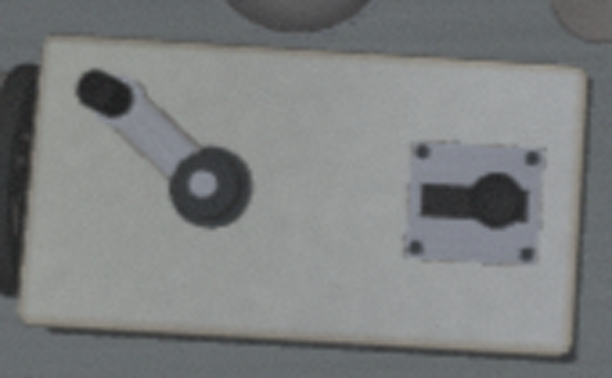

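View pics/scene_crop.png

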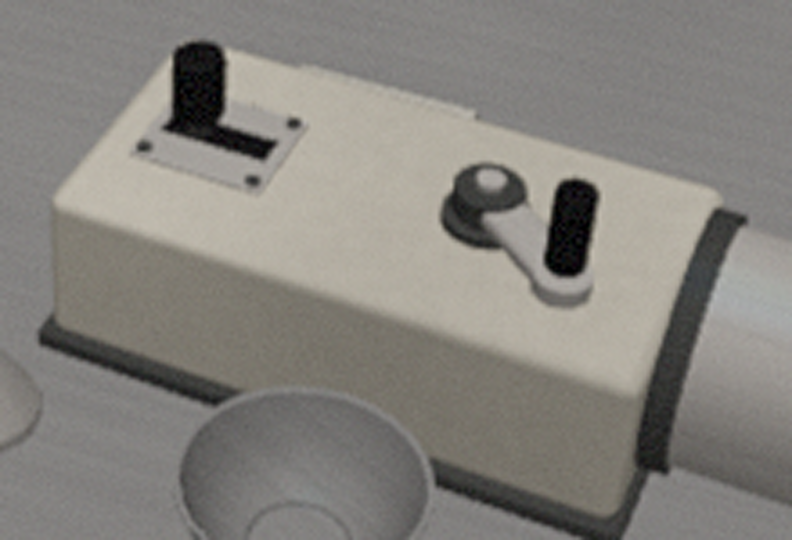

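Run:
```python
from h import *
ft=grab_frame("top"); fs=grab_frame("scene")
im=ft["img"].astype(int); 
# gearbox: warm white
m=((im[...,0]-im[...,2]>6)&(im.max(2)>130)).astype(np.uint8)*255
m[:, :165]=0;m[:,345:]=0;m[:205]=0;m[320:]=0
m=cv2.morphologyEx(m,cv2.MORPH_CLOSE,np.ones((5,5)))
c=max(cv2.findContours(m,0,2)[0],key=cv2.contourArea); r=cv2.minAreaRect(c); b=cv2.boxPoints(r)
P=np.array([onz(ft,u,.098) for u in b]); print(b.round(1).tolist(),P.round(4).tolist())
print("sides",[np.linalg.norm(P[i]-P[i-1]).round(4) for i in range(4)])
# knob: plate center etc.
# handle from both views
H=tri(ft,[193.9,235.7],fs,[458.1,252.8]); print("handle",H,proj(ft,H),proj(fs,H))
g=cv2.GaussianBlur(ft["img"].max(2),(0,0),.7)
for n,(x0,y0,x1,y1),th in(("knob",(275,248,318,284),70),("cap",(208,248,238,276),110)):
    mm=np.zeros_like(g);mm[y0:y1,x0:x1]=(g[y0:y1,x0:x1]<th)*255
    k,l,s,cc=cv2.connectedComponentsWithStats(mm)
    for i in range(1,k):
        if s[i][4]>10: print(n,s[i],cc[i].round(1))
for u in[(194,236)]: print(onz(ft,u,.146))
print("spindle cap top px(221.5,261)",onz(ft,(221.3,261),.125), "knob top(303,265.3)",onz(ft,(303,265.3),.15))
Kb=onz(ft,(303,265.3),.15)
# scene knob top at crop(199,47..)->
print("scene knobmid", onz(fs,(300+199/3.6,190+85/3.6),.131))
```

```text
[[171.89999389648438, 298.8999938964844], [176.6999969482422, 219.39999389648438], [327.29998779296875, 228.39999389648438], [322.5, 307.8999938964844]] [[0.4702, 0.2245, 0.098], [0.6249, 0.2164, 0.098], [0.6004, -0.0785, 0.098], [0.4449, -0.0648, 0.098]]
sides [np.float64(0.2904), np.float64(0.1549), np.float64(0.2959), np.float64(0.1561)]
handle [0.58482708 0.17297327 0.14813024] [192.85269349 235.98896479] [457.27130793 252.86656813]
knob [283 259  28  14 271] [297.6 265.5]
cap [212 251  23  23 370] [223.3 261.7]
[0.58503749 0.17137004 0.146     ]
spindle cap top px(221.5,261) [0.53894513 0.1250307  0.125     ] knob top(303,265.3) [ 0.52528544 -0.02926157  0.15      ]
scene knobmid [ 0.52522148 -0.02413416  0.131     ]
```

```bash
cat >> h.py <<'E'
from scipy.spatial.transform import Rotation as Ro
S=np.array([.539,.1245]); my=np.array([.085,1.])/np.hypot(.085,1); mx=np.array([my[1],-my[0]])
def R(): return Ro.from_euler('xyz',bot.observe()["tool_rot"]).as_matrix()
def go(x,y,z):
    o=bot.observe(); r=R(); return (r.T@(np.array([x,y,z])-o["position"])*1e3).round(1)
def turn(jaw):  # deg about tool x to bring tool y on the line jaw (2-vector)
    r=R(); y=r[:2,1]; z=r[:2,2]; a=np.degrees(np.arctan2(np.dot(jaw,z),np.dot(jaw,y))); return (a+90)%180-90
def st():
    o=bot.observe(); p=o["position"][:2]-S
    print("t",round(o["clock"],2),"pos",o["position"].round(4),"mach",(np.array([p@mx,p@my])*1e3).round(1),"F",o["force"].round(1),"Fm",(o["force"][:2]@mx).round(1),(o["force"][:2]@my).round(1),"w",round(o["grip_width"],4),"q",o["qpos"].round(2))
E
python3 - <<'E'
from h import *
st(); print(R().round(3)); print("turn my",turn(my)); 
k=S-.155*my; print("knob",k, go(*k,.25))
E
```

```text
t 0.3 pos [ 0.217  -0.586   0.2311] mach [-260.6 -735.2] F [ 0.2 -0.2 -0.2] Fm 0.2 -0.2 w 0.0854 q [ 1.15  0.52 -0.04  1.6   0.02  1.02 -0.11]
[[-0.     0.347 -0.938]
 [ 0.    -0.938 -0.347]
 [-1.    -0.     0.   ]]
turn my 25.185354732479965
knob [ 0.52587234 -0.02994308] [ -18.8 -414.1 -482.8]
```

```bash
python3 -m pendant '[[0,-34,-40,0],[0,-34,-40,0],[0,-34,-40,0],[0,-34,-40,0],[0,-34,-40,0],[0,-34,-40,0],[0,-34,-40,0],[0,-34,-40,0],[0,-34,-40,0],[0,-34,-40,0],[0,-34,-40,0],[0,-34,-40,0]]' 0.2 20
python3 -m pendant '[[0,-3,-1,5],[0,-3,-1,5],[0,0,0,5],[0,0,0,5],[0,0,0,5.2],[0,0,0,0],[0,0,0,0]]'
python3 - <<'E'
from h import *
st(); print(turn(my)); k=S-.155*my; print("knob",k, go(*k,.2)); print(R().round(3))
E
```

```text
clock: 1.8
position: [0.5262, -0.0353, 0.2314]
tool_rot: [2.24, 1.57, -0.547]
force: [0.7, -2.1, -0.3]
grip_width: 0.0516
clock: 2.68
position: [0.5256, -0.0304, 0.2313]
tool_rot: [-2.683, 1.571, 0.376]
force: [-0.2, -0.2, -0.0]
grip_width: 0.0511
t 2.67 pos [ 0.5256 -0.0304  0.2313] mach [  -0.3 -155.5] F [-0.2 -0.2 -0. ] Fm -0.2 -0.2 w 0.0511 q [ 0.07  0.37 -0.17  1.85  0.07  0.93 -1.78]
0.10963698605701211
knob [ 0.52587234 -0.02994308] [31.3 -0.5 -0.3]
[[ 0.    -0.083 -0.997]
 [ 0.    -0.997  0.083]
 [-1.    -0.    -0.   ]]
```

```bash
python3 -m pendant '[[15,-0.5,0,0],[15,0,0,0],[15,0,0,0],[13,0,0,0],[0,0,0,0]]'
python3 - <<'E'
from h import *
st()
for n in("scene","top"):
    f=grab_frame(n); p=proj(f,list(S-.155*my)+[.15]); x,y=p.astype(int)
    cv2.imwrite(f"pics/{n}1.png",cv2.cvtColor(cv2.resize(f["img"][max(0,y-70):y+70,max(0,x-80):x+80],None,fx=4,fy=4),cv2.COLOR_RGB2BGR))
E
```

```text
clock: 3.3
position: [0.5251, -0.0299, 0.1722]
tool_rot: [0.064, 1.569, 3.121]
force: [-0.3, 0.6, 0.8]
grip_width: 0.0514
t 3.3 pos [ 0.5251 -0.0299  0.1722] mach [  -0.8 -155. ] F [-0.3  0.6  0.8] Fm -0.3 0.6 w 0.0514 q [ 0.07  0.45 -0.16  1.91  0.1   0.79 -1.8 ]
```

View pics/scene1.png

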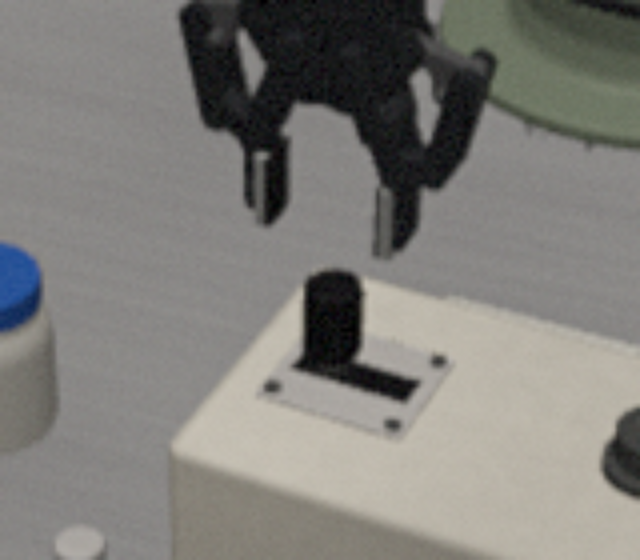

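The fingers stand either side of the knob (picture centre about (330,300)), so I descend around it.

```bash
python3 -m pendant '[[13,0,-0.5,0],[13,0,-0.3,0],[13,0,0,0],[11,0,0,0],[0,0,0,0],[0,0,0,0]]'
python3 -m pendant '[[0,-3,0,0],[0,-3,0,0],[0,-2,0,0],[0,0,0,0]]'
python3 - <<'E'
from h import *
st()
E
```

```text
clock: 4.15
position: [0.5265, -0.03, 0.1235]
tool_rot: [-2.879, 1.571, 0.177]
force: [-0.8, 0.3, -0.5]
grip_width: 0.0511
clock: 4.65
position: [0.5271, -0.0218, 0.1233]
tool_rot: [-1.972, 1.571, 1.085]
force: [-1.0, 0.7, 0.2]
grip_width: 0.0512
t 4.65 pos [ 0.5271 -0.0218  0.1233] mach [   0.5 -146.8] F [-1.   0.7  0.2] Fm -1.1 0.6 w 0.0512 q [ 0.04  0.52 -0.15  1.95  0.12  0.68 -1.84]
```

```bash
cat > s.py <<'E'
from h import *
st()
E
for i in 1; do python3 -m pendant '[[0,-1,0,0],[0,0,0,0]]' >/dev/null; python3 s.py
python3 -m pendant '[[0,-1,0,0],[0,0,0,0]]' >/dev/null; python3 s.py
python3 -m pendant '[[0,-1,0,0],[0,0,0,0]]' >/dev/null; python3 s.py
python3 -m pendant '[[0,-1,0,0],[0,0,0,0]]' >/dev/null; python3 s.py
python3 -m pendant '[[0,-1,0,0],[0,0,0,0]]' >/dev/null; python3 s.py
python3 -m pendant '[[0,-1,0,0],[0,0,0,0]]' >/dev/null; python3 s.py
done
```

```text
t 4.9 pos [ 0.5271 -0.021   0.1233] mach [   0.5 -146. ] F [0.6 1.3 0.2] Fm 0.5 1.3 w 0.0514 q [ 0.04  0.52 -0.15  1.95  0.12  0.68 -1.84]
t 5.15 pos [ 0.5272 -0.0199  0.1233] mach [   0.5 -144.9] F [-0.5 -0.3 -0.6] Fm -0.5 -0.4 w 0.0512 q [ 0.04  0.52 -0.15  1.95  0.12  0.68 -1.84]
t 5.4 pos [ 0.5273 -0.0189  0.1233] mach [   0.5 -143.9] F [0.2 0.5 0.2] Fm 0.1 0.5 w 0.0512 q [ 0.04  0.52 -0.15  1.95  0.12  0.68 -1.84]
t 5.65 pos [ 0.5274 -0.0179  0.1233] mach [   0.5 -142.9] F [-0.4  0.1  0.4] Fm -0.4 0.0 w 0.051 q [ 0.03  0.52 -0.15  1.95  0.12  0.68 -1.84]
t 5.9 pos [ 0.5275 -0.0169  0.1233] mach [   0.5 -141.9] F [ 0.1 -0.6  0. ] Fm 0.2 -0.5 w 0.0512 q [ 0.03  0.52 -0.15  1.95  0.12  0.68 -1.85]
t 6.15 pos [ 0.5276 -0.0159  0.1233] mach [   0.5 -140.9] F [-0.5 -1.2 -0.1] Fm -0.3 -1.2 w 0.0509 q [ 0.03  0.52 -0.15  1.94  0.12  0.68 -1.85]
```

```bash
for i in 1; do python3 -m pendant '[[0,-1,0,0],[0,0,0,0]]' >/dev/null; python3 s.py
python3 -m pendant '[[0,-1,0,0],[0,0,0,0]]' >/dev/null; python3 s.py
python3 -m pendant '[[0,-1,0,0],[0,0,0,0]]' >/dev/null; python3 s.py
python3 -m pendant '[[0,-1,0,0],[0,0,0,0]]' >/dev/null; python3 s.py
done
python3 - <<'E'
from h import *
for n in("scene",):
    f=grab_frame(n); p=proj(f,list(S-.155*my)+[.13]); x,y=p.astype(int)
    cv2.imwrite(f"pics/{n}2.png",cv2.cvtColor(cv2.resize(f["img"][max(0,y-50):y+50,max(0,x-60):x+60],None,fx=6,fy=6,interpolation=cv2.INTER_CUBIC),cv2.COLOR_RGB2BGR))
E
```

```text
t 6.4 pos [ 0.5276 -0.0156  0.1233] mach [   0.5 -140.5] F [ 0.7 -4.5 -0.2] Fm 1.1 -4.5 w 0.051 q [ 0.03  0.52 -0.15  1.94  0.12  0.68 -1.85]
t 6.65 pos [ 0.5277 -0.0149  0.1233] mach [   0.5 -139.8] F [ 0.4 -6.5  0.2] Fm 1.0 -6.4 w 0.0511 q [ 0.03  0.52 -0.15  1.94  0.12  0.68 -1.85]
t 6.9 pos [ 0.5278 -0.0139  0.1233] mach [   0.5 -138.8] F [-0.3 -7.6  0.3] Fm 0.3 -7.6 w 0.0515 q [ 0.02  0.52 -0.15  1.94  0.12  0.68 -1.85]
t 7.15 pos [ 0.5279 -0.0129  0.1233] mach [   0.5 -137.9] F [-0.5 -7.2  0.2] Fm 0.1 -7.2 w 0.0511 q [ 0.02  0.52 -0.15  1.94  0.12  0.68 -1.86]
```

View pics/scene2.png

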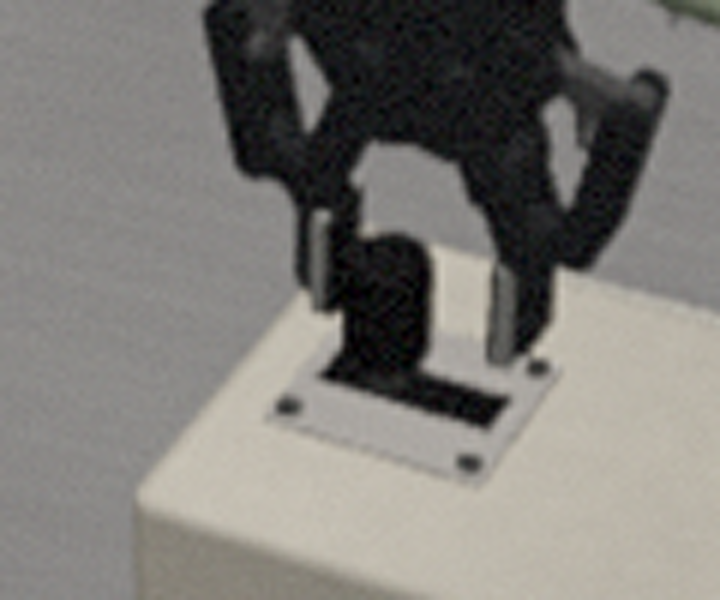

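The left finger pushes the knob, and the force has levelled off at 7.5 N, which is the friction. The knob started moving at about -140.3, so I expect the teeth to meet near -130.

```bash
python3 -m pendant '[[0,-1.5,0,0],[0,-1.5,0,0],[0,-1,0,0],[0,-1,0,0],[0,0,0,0]]' >/dev/null; python3 s.py
for i in 1; do python3 -m pendant '[[0,-1,0,0],[0,0,0,0]]' >/dev/null; python3 s.py
python3 -m pendant '[[0,-1,0,0],[0,0,0,0]]' >/dev/null; python3 s.py
python3 -m pendant '[[0,-0.7,0,0],[0,0,0,0],[0,0,0,0]]' >/dev/null; python3 s.py
python3 -m pendant '[[0,-0.7,0,0],[0,0,0,0],[0,0,0,0]]' >/dev/null; python3 s.py
done
```

```text
t 7.83 pos [ 0.5283 -0.0079  0.1233] mach [   0.6 -132.8] F [-0.1 -6.5  0.5] Fm 0.4 -6.5 w 0.0513 q [ 0.01  0.52 -0.15  1.94  0.12  0.69 -1.86]
t 8.07 pos [ 0.5284 -0.0069  0.1233] mach [   0.6 -131.8] F [-1.2 -6.8  0.2] Fm -0.6 -6.9 w 0.0514 q [ 0.01  0.52 -0.15  1.94  0.12  0.69 -1.87]
t 8.32 pos [ 0.5284 -0.0061  0.1233] mach [   0.5 -131. ] F [-0.2 -7.6  0.1] Fm 0.5 -7.6 w 0.0511 q [ 0.01  0.52 -0.15  1.94  0.12  0.69 -1.87]
t 8.7 pos [ 0.5285 -0.0056  0.1233] mach [   0.5 -130.6] F [-0.4 -9.  -0.2] Fm 0.4 -9.0 w 0.0516 q [ 0.01  0.52 -0.15  1.94  0.12  0.69 -1.87]
t 9.07 pos [ 0.5285 -0.005   0.1233] mach [   0.5 -129.9] F [-0.1 -9.2  0.1] Fm 0.7 -9.2 w 0.0515 q [ 0.01  0.52 -0.15  1.94  0.12  0.69 -1.87]
```

The force stepped up to about 9.2 N near -130.8, so the teeth have met. I'll go on about 2 mm so that the spring holds the tooth on the wheel.

```bash
python3 -m pendant '[[0,-1,0,0],[0,0,0,0],[0,0,0,0]]' >/dev/null; python3 s.py
python3 -m pendant '[[0,-1,0,0],[0,0,0,0],[0,0,0,0]]' >/dev/null; python3 s.py
```

```text
t 9.45 pos [ 0.5286 -0.0041  0.1233] mach [   0.5 -129. ] F [  1.  -10.8   0.5] Fm 1.9 -10.6 w 0.0514 q [ 0.01  0.52 -0.15  1.94  0.12  0.69 -1.87]
t 9.82 pos [ 0.5287 -0.0032  0.1233] mach [   0.5 -128.1] F [  0.5 -10.4   1.3] Fm 1.4 -10.3 w 0.0513 q [ 0.    0.52 -0.15  1.94  0.12  0.69 -1.87]
```

```bash
python3 -m pendant '[[0,-0.7,0,0],[0,0,0,0],[0,0,0,0]]' >/dev/null; python3 s.py
python3 -m pendant '[[0,3,0,0],[0,4,0,0],[0,4,0,0],[0,0,0,0],[-15,0,0,0],[-20,0,0,0],[-20,0,0,0],[-20,0,0,0],[-10,0,0,0],[0,0,0,0],[0,0,0,0]]' >/dev/null; python3 s.py
python3 - <<'E'
from h import *
H=np.array([.585,.172]); r=H-S; print(np.hypot(*r), np.degrees(np.arctan2(r@my,r@mx)))
r/=np.hypot(*r); t=np.array([-r[1],r[0]]); print("turn to tangent",turn(t),"q7 now",bot.observe()["qpos"][6]); print(go(*(S+.065*r),.21)); print(R().round(2))
E
```

```text
t 10.2 pos [ 0.5287 -0.0026  0.1233] mach [   0.5 -127.5] F [  0.5 -11.    1.1] Fm 1.4 -10.9 w 0.0512 q [ 0.    0.52 -0.15  1.94  0.12  0.69 -1.88]
t 11.57 pos [ 0.5276 -0.0119  0.2078] mach [   0.2 -136.9] F [-0.7  0.2  0.3] Fm -0.7 0.2 w 0.0513 q [ 0.04  0.4  -0.17  1.87  0.08  0.87 -1.83]
0.06612299146287917 50.777567702748556
turn to tangent -50.787362684332635 q7 now -1.8252446007171905
[  -2.3 -187.3  -40.9]
[[-0.   -0.08 -1.  ]
 [ 0.   -1.    0.08]
 [-1.    0.    0.  ]]
```

```bash
python3 -m pendant '[[0,-27,-6,0],[0,-27,-6,0],[0,-27,-6,0],[0,-27,-6,0],[0,-27,-6,0],[0,-27,-6,0],[0,-25,-5,0],[0,0,0,-10],[0,0,0,-10],[0,0,0,-10],[0,0,0,-10],[0,0,0,-10]]' >/dev/null; python3 -m pendant '[[0,0,0,-0.8],[0,0,0,0]]'
python3 - <<'E'
from h import *
st()
H=np.array([.585,.172]); r=H-S
r/=np.hypot(*r); t=np.array([-r[1],r[0]]); print("turn to tangent",turn(t)); print(go(*(S+.065*r),.175)); print(R().round(2))
for n in("scene","top"):
    f=grab_frame(n); p=proj(f,list(H)+[.15]); x,y=p.astype(int)
    cv2.imwrite(f"pics/{n}3.png",cv2.cvtColor(cv2.resize(f["img"][max(0,y-60):y+60,max(0,x-130):x+60],None,fx=4,fy=4,interpolation=cv2.INTER_CUBIC),cv2.COLOR_RGB2BGR))
E
```

```text
clock: 13.32
position: [0.5847, 0.1709, 0.208]
tool_rot: [-0.796, 1.57, -3.14]
force: [-0.3, 0.2, 0.2]
grip_width: 0.0513
t 13.32 pos [0.5847 0.1709 0.208 ] mach [41.6 50.1] F [-0.3  0.2  0.2] Fm -0.3 0.1 w 0.0513 q [-0.11  0.55 -0.4   1.65  0.24  0.99 -1.36]
turn to tangent -0.21240730694137255
[33.  -0.5  0.1]
[[-0.    0.72 -0.7 ]
 [-0.   -0.7  -0.72]
 [-1.   -0.    0.  ]]
```

View pics/scene3.png

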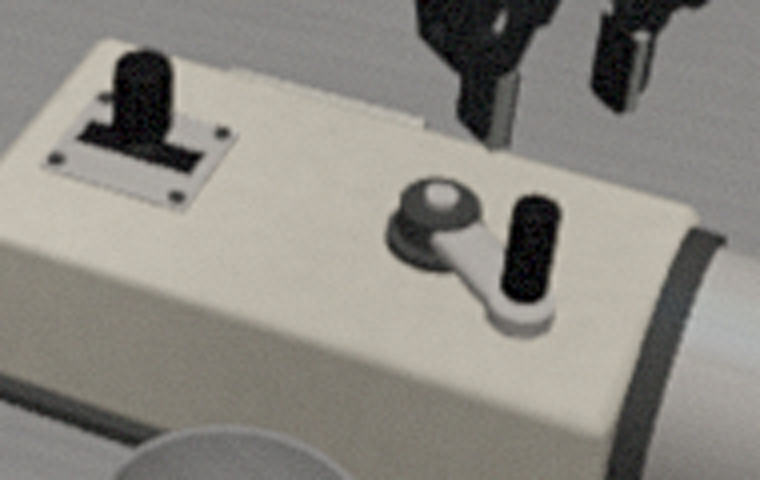

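View pics/top3.png

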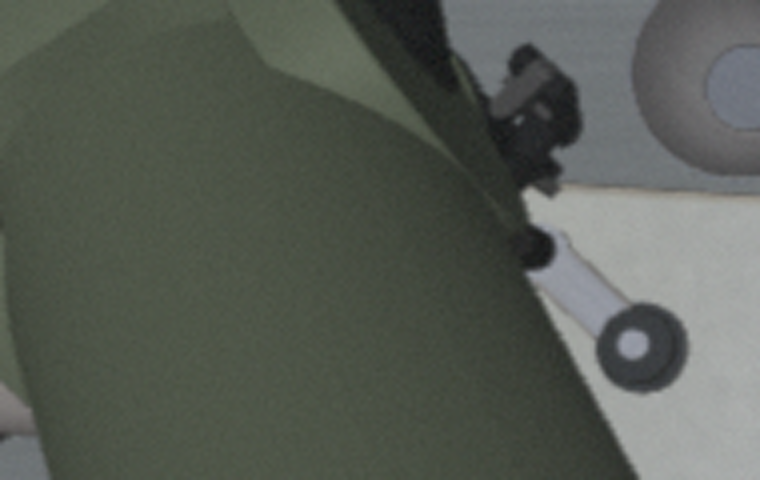

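The knob now sits mid-slot at (143,100) in the scene crop, and the handle at (530,250) is between the jaws. I descend and grip lightly.

```bash
python3 -m pendant '[[15,0,0,0],[15,0,0,0],[15,0,0,0],[15,0,0,0],[8,0,0,0],[6,0,0,0],[0,0,0,0],[0,0,0,0]]'; python3 s.py; python3 -m pendant '[[0,0,0,0],[0,0,0,0],[0,0,0,0],[0,0,0,0],[0,0,0,0]]' -0.5 20;  python3 s.py
```

```text
clock: 14.42
position: [0.5849, 0.171, 0.1347]
tool_rot: [2.692, 1.57, 0.352]
force: [0.2, -0.5, 0.9]
grip_width: 0.051
t 14.43 pos [0.5849 0.171  0.1347] mach [41.8 50.2] F [ 0.2 -0.5  0.9] Fm 0.2 -0.4 w 0.051 q [-0.13  0.63 -0.38  1.71  0.29  0.85 -1.4 ]
clock: 15.05
position: [0.5847, 0.1709, 0.1343]
tool_rot: [2.339, 1.571, -0.001]
force: [-0.4, 0.2, -0.5]
grip_width: 0.0214
t 15.05 pos [0.5847 0.1709 0.1343] mach [41.6 50.1] F [-0.4  0.2 -0.5] Fm -0.5 0.1 w 0.0214 q [-0.13  0.63 -0.38  1.71  0.29  0.85 -1.4 ]
```

```bash
cat > c.py <<'E'
from h import *
o=bot.observe(); r=R(); p=o["position"][:2]-S
F=r.T@o["force"]; print("t",round(o["clock"],2),"ang",round(np.degrees(np.arctan2(p@my,p@mx)),2),"rad",round(np.hypot(*p)*1e3,1),"Ftool(x,tan,rad)",F.round(1),"w",round(o["grip_width"],4),"z",round(o["position"][2],4))
E
python3 c.py
python3 -m pendant '[[0,1.7,0,1.5],[0,1.7,0.1,1.5]]' >/dev/null; python3 c.py
python3 -m pendant '[[0,1.7,0,1.5],[0,1.7,0.1,1.5]]' >/dev/null; python3 c.py
```

```text
t 15.05 ang 50.27 rad 65.1 Ftool(x,tan,rad) [ 0.5 -0.4  0.2] w 0.0214 z 0.1343
t 15.3 ang 47.59 rad 65.2 Ftool(x,tan,rad) [-1.1 -4.3  0.6] w 0.0214 z 0.1343
t 15.55 ang 44.32 rad 65.1 Ftool(x,tan,rad) [-1.3 -4.1 -0.3] w 0.0214 z 0.1343
```

```bash
python3 -m pendant '[[0,1.7,0,1.5],[0,1.7,0.1,1.5]]' >/dev/null; python3 c.py
python3 -m pendant '[[0,1.7,0,1.5],[0,1.7,0.1,1.5]]' >/dev/null; python3 c.py
```

```text
t 15.8 ang 41.25 rad 65.1 Ftool(x,tan,rad) [ 0.4 -4.1  0. ] w 0.0214 z 0.1343
t 16.05 ang 37.98 rad 65.0 Ftool(x,tan,rad) [-0.1 -1.7 -1.4] w 0.0211 z 0.1343
```

```bash
python3 -m pendant '[[0,1.7,0,1.5],[0,1.7,0.1,1.5]]' >/dev/null; python3 c.py
```

```text
t 16.3 ang 35.12 rad 64.9 Ftool(x,tan,rad) [ 0.1 -2.   0. ] w 0.0214 z 0.1343
```

```bash
python3 -m pendant '[[0,1.7,0,1.5],[0,1.7,0.1,1.5]]' >/dev/null; python3 c.py
```

```text
t 16.55 ang 33.55 rad 65.1 Ftool(x,tan,rad) [ -3.2 -12.2  -0.5] w 0.0212 z 0.1343
```

The crank has caught: the angle lags at 33.6° and the force jumped to 12 N, after the drag fell near 38°. I ease back and check the play from the other side.

```bash
python3 -m pendant '[[0,-1.7,0,-1.5],[0,-1.7,0,-1.5],[0,0,0,0]]' >/dev/null; python3 c.py
python3 -m pendant '[[0,-1.7,0,-1.5],[0,0,0,0]]' >/dev/null; python3 c.py
python3 -m pendant '[[0,-1.2,0,-1],[0,0,0,0]]' >/dev/null; python3 c.py
```

```text
t 16.93 ang 34.96 rad 64.9 Ftool(x,tan,rad) [-0.2  0.3  0.5] w 0.0213 z 0.1343
t 17.18 ang 36.59 rad 64.9 Ftool(x,tan,rad) [ 0.6  0.8 -0.3] w 0.0212 z 0.1343
t 17.43 ang 37.82 rad 65.0 Ftool(x,tan,rad) [-0.2  1.1 -0.1] w 0.0213 z 0.1343
```

```bash
python3 -m pendant '[[0,-1.2,0,-1],[0,0,0,0]]' >/dev/null; python3 c.py
python3 -m pendant '[[0,-1.2,0,-1],[0,0,0,0]]' >/dev/null; python3 c.py
```

```text
t 17.68 ang 38.98 rad 65.0 Ftool(x,tan,rad) [ 0.4  0.9 -0.2] w 0.0214 z 0.1343
t 17.93 ang 40.11 rad 65.0 Ftool(x,tan,rad) [0.2 0.9 0.5] w 0.0216 z 0.1343
```

```bash
python3 -m pendant '[[0,-1.2,0,-1],[0,0,0,0]]' >/dev/null; python3 c.py
```

```text
t 18.18 ang 41.06 rad 65.0 Ftool(x,tan,rad) [-0.6  2.4  0.4] w 0.0213 z 0.1343
```

```bash
python3 -m pendant '[[0,-1.2,0,-1],[0,0,0,0]]' >/dev/null; python3 c.py
```

```text
t 18.43 ang 41.52 rad 64.9 Ftool(x,tan,rad) [-0.1  6.2 -0.8] w 0.0212 z 0.1344
```

```bash
python3 -m pendant '[[0,-0.9,0,-0.8],[0,0,0,0]]' >/dev/null; python3 c.py
```

```text
t 18.68 ang 41.85 rad 64.8 Ftool(x,tan,rad) [0.9 8.6 0.3] w 0.0212 z 0.1344
```

The crank is held both ways: 12 N at 33.6° and 8.6 N at 41.9°, with little drag between. I centre it at about 37.7°, release it, and go back to the knob.

```bash
python3 -m pendant '[[0,1.7,0,1.5],[0,1.7,0,1.5],[0,1.5,0,1.3],[0,0,0,0]]' >/dev/null; python3 c.py
python3 -m pendant '[[0,0,0,0],[0,0,0,0],[0,0,0,0],[0,0,0,0]]' 0.2 20; python3 c.py
python3 -m pendant '[[-10,0,0,0],[-15,0,0,0],[-20,0,0,0],[-20,0,0,0],[-8,0,0,0],[0,0,0,0]]'
python3 - <<'E'
from h import *
st(); print("turn to my",turn(my)); k=S-.142*my; print(R().round(2), go(*k,.208))
f=grab_frame("scene"); cv2.imwrite("pics/scene4.png",cv2.cvtColor(cv2.resize(f["img"][190:340,300:520],None,fx=3.6,fy=3.6,interpolation=cv2.INTER_CUBIC),cv2.COLOR_RGB2BGR))
E
```

```text
t 19.18 ang 38.92 rad 65.1 Ftool(x,tan,rad) [ 0.3 -1.2  0.3] w 0.0214 z 0.1343
clock: 19.68
position: [0.5931, 0.1606, 0.1343]
tool_rot: [2.811, 1.571, 0.262]
force: [-0.1, 0.6, -0.4]
grip_width: 0.0511
t 19.68 ang 38.57 rad 65.1 Ftool(x,tan,rad) [ 0.4 -0.5 -0.3] w 0.0511 z 0.1343
clock: 20.42
position: [0.5933, 0.1606, 0.2079]
tool_rot: [2.8, 1.57, 0.251]
force: [-0.2, 0.0, -0.8]
grip_width: 0.0509
t 20.43 pos [0.5933 0.1606 0.2079] mach [51.1 40.6] F [-0.2  0.  -0.8] Fm -0.2 0.0 w 0.0509 q [-0.13  0.55 -0.34  1.64  0.21  0.99 -1.52]
turn to my 38.78149636405172
[[ 0.    0.56 -0.83]
 [ 0.   -0.83 -0.56]
 [-1.    0.   -0.  ]] [ -0.2 110.4 154.2]
```

View pics/scene4.png

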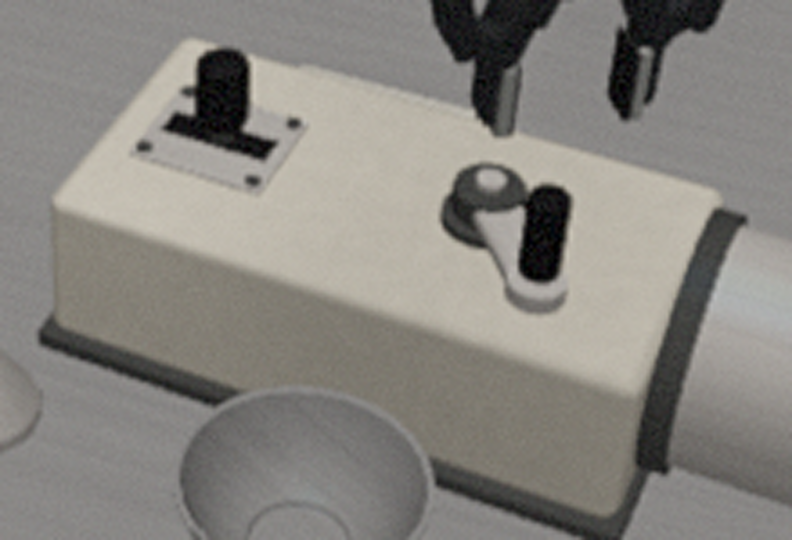

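The picture shows the crank moved to (545,235) and the knob still mid-slot at (222,95).

```bash
python3 -m pendant '[[0,18,25,0],[0,18,25,0],[0,18,25,0],[0,18,25,0],[0,18,25,0],[0,20.4,29,0],[0,0,0,10],[0,0,0,10],[0,0,0,10],[0,0,0,8.8],[0,0,0,0],[0,0,0,0]]'
python3 - <<'E'
from h import *
st(); print("turn to my",turn(my)); k=S-.142*my; print(R().round(2), go(*k,.1235))
E
```

```text
clock: 21.98
position: [0.5268, -0.0168, 0.207]
tool_rot: [0.12, 1.57, -3.103]
force: [0.7, 0.2, 0.5]
grip_width: 0.051
t 21.98 pos [ 0.5268 -0.0168  0.207 ] mach [  -0.2 -141.9] F [0.7 0.2 0.5] Fm 0.7 0.3 w 0.051 q [ 0.06  0.4  -0.18  1.88  0.09  0.87 -1.82]
turn to my 0.20618371527697832
[[-0.   -0.08 -1.  ]
 [-0.   -1.    0.08]
 [-1.    0.    0.  ]] [83.5  0.1 -0.3]
```

```bash
python3 -m pendant '[[18,-3,0,0],[18,0,0,0],[18,0,0,0],[18,0,0,0],[11,0,0,0],[0,0,0,0],[0,0,0,0]]'>/dev/null; python3 s.py
python3 -m pendant '[[0,-3,0,0],[0,-3,0,0],[0,-2,0,0],[0,0,0,0]]'>/dev/null; python3 s.py
python3 -m pendant '[[0,-1.5,0,0],[0,-1.5,0,0],[0,0,0,0]]'>/dev/null; python3 s.py
python3 -m pendant '[[0,-1.5,0,0],[0,0,0,0]]'>/dev/null; python3 s.py
python3 -m pendant '[[0,-1.5,0,0],[0,0,0,0]]'>/dev/null; python3 s.py
```

```text
t 22.85 pos [ 0.5275 -0.014   0.1248] mach [   0.3 -138.9] F [-0.1  0.3 -0.4] Fm -0.1 0.3 w 0.0512 q [ 0.04  0.52 -0.17  1.94  0.13  0.69 -1.86]
t 23.35 pos [ 0.5279 -0.0057  0.1244] mach [  -0.  -130.7] F [-0.1  0.3 -0.1] Fm -0.1 0.3 w 0.0513 q [ 0.02  0.52 -0.17  1.94  0.13  0.69 -1.88]
t 23.73 pos [ 0.5282 -0.0029  0.1243] mach [  -0.  -127.8] F [-0.6  0.  -0.3] Fm -0.6 -0.0 w 0.0513 q [ 0.02  0.52 -0.17  1.94  0.13  0.69 -1.88]
t 23.98 pos [ 0.5282 -0.0023  0.1243] mach [  -0.  -127.2] F [ 0.1 -5.1 -0.1] Fm 0.5 -5.0 w 0.0513 q [ 0.01  0.52 -0.16  1.94  0.13  0.69 -1.89]
t 24.23 pos [ 0.5283 -0.001   0.1243] mach [  -0.  -125.9] F [ 0.5 -6.3 -0.1] Fm 1.0 -6.3 w 0.0513 q [ 0.01  0.52 -0.16  1.94  0.13  0.69 -1.89]
```

```bash
python3 -m pendant '[[0,-1,0,0],[0,0,0,0]]'>/dev/null; python3 s.py
python3 -m pendant '[[0,-1,0,0],[0,0,0,0]]'>/dev/null; python3 s.py
python3 -m pendant '[[0,-1,0,0],[0,0,0,0]]'>/dev/null; python3 s.py
```

```text
t 24.48 pos [ 0.5284 -0.      0.1243] mach [  -0. -125.] F [-0.1 -7.6 -0.2] Fm 0.6 -7.6 w 0.0516 q [ 0.01  0.52 -0.16  1.94  0.13  0.69 -1.89]
t 24.73 pos [0.5285 0.0009 0.1243] mach [   0. -124.] F [-0.  -7.   0.5] Fm 0.6 -6.9 w 0.0514 q [ 0.01  0.52 -0.16  1.94  0.13  0.69 -1.89]
t 24.98 pos [0.5286 0.0019 0.1243] mach [  -0. -123.] F [ 0.3 -6.8 -0.5] Fm 0.8 -6.7 w 0.0512 q [ 0.01  0.52 -0.16  1.94  0.13  0.69 -1.89]
```

The knob has passed 0.016 at plain friction, so the tooth is in mesh. I go on to the stop.

```bash
python3 -m pendant '[[0,-1,0,0],[0,-1,0,0],[0,-1,0,0],[0,0,0,0]]'>/dev/null; python3 s.py
python3 -m pendant '[[0,-1,0,0],[0,-1,0,0],[0,-1,0,0],[0,0,0,0]]'>/dev/null; python3 s.py
python3 -m pendant '[[0,-1,0,0],[0,0,0,0]]'>/dev/null; python3 s.py
python3 -m pendant '[[0,-1,0,0],[0,0,0,0]]'>/dev/null; python3 s.py
```

```text
t 25.48 pos [0.5288 0.0049 0.1243] mach [  -0. -120.] F [-0.5 -6.9  1.7] Fm 0.1 -6.9 w 0.0513 q [ 0.    0.52 -0.16  1.94  0.13  0.69 -1.9 ]
t 25.98 pos [0.529  0.0079 0.1243] mach [  -0. -117.] F [ 0.  -7.4  1.3] Fm 0.6 -7.4 w 0.0514 q [-0.01  0.52 -0.16  1.94  0.13  0.69 -1.9 ]
t 26.23 pos [0.5291 0.0089 0.1243] mach [  -0. -116.] F [-0.1 -7.3  0.7] Fm 0.5 -7.2 w 0.0513 q [-0.01  0.52 -0.16  1.94  0.13  0.69 -1.91]
t 26.48 pos [0.5292 0.0098 0.1243] mach [  -0.  -115.1] F [ 0.5 -7.4  0.8] Fm 1.1 -7.3 w 0.0513 q [-0.01  0.52 -0.16  1.94  0.13  0.69 -1.91]
```

```bash
python3 -m pendant '[[0,-1,0,0],[0,0,0,0]]'>/dev/null; python3 s.py
```

```text
t 26.73 pos [0.5292 0.0099 0.1242] mach [  -0. -115.] F [ -0.7 -12.8   0.4] Fm 0.3 -12.8 w 0.0513 q [-0.01  0.52 -0.16  1.94  0.13  0.69 -1.91]
```

```bash
python3 -m pendant '[[0,-0.8,0,0],[0,0,0,0],[0,0,0,0]]'>/dev/null; python3 s.py
python3 -m pendant '[[0,3,0,0],[0,5,0,0],[0,5,0,0],[0,0,0,0],[-15,0,0,0],[-20,0,0,0],[-20,0,0,0],[-20,0,0,0],[-20,0,0,0]]'>/dev/null
python3 -m pendant '[[-20,8,20,0],[-20,20,30,0],[-20,30,30,0],[0,30,30,0],[0,20,20,0],[0,0,0,0],[0,0,0,0]]'>/dev/null;python3 s.py
python3 - <<'E'
from h import *
for n in ("scene","top"):
    f=grab_frame(n); cv2.imwrite(f"pics/{n}5.png",cv2.cvtColor(f["img"],cv2.COLOR_RGB2BGR))
    if n=="scene": cv2.imwrite("pics/scene5c.png",cv2.cvtColor(cv2.resize(f["img"][190:340,300:520],None,fx=3.6,fy=3.6,interpolation=cv2.INTER_CUBIC),cv2.COLOR_RGB2BGR))
    for d in(.155,.129): print(n,d,proj(f,list(S-d*my)+[.15]).round(1))
E
```

```text
t 27.1 pos [0.5292 0.01   0.1242] mach [  -0.  -114.9] F [  0.7 -15.5   1.2] Fm 2.0 -15.4 w 0.0512 q [-0.01  0.52 -0.16  1.94  0.13  0.69 -1.91]
t 29.1 pos [ 0.3903 -0.0962  0.28  ] mach [-129.5 -232.5] F [ 1.1 -0.1  0.2] Fm 1.1 -0.0 w 0.0516 q [ 0.22  0.1  -0.14  2.07  0.02  0.97 -1.58]
scene 0.155 [352.4 204.6]
scene 0.129 [365.6 208.4]
top 0.155 [303.4 265. ]
top 0.129 [289.3 264.1]
```

View pics/scene5.png

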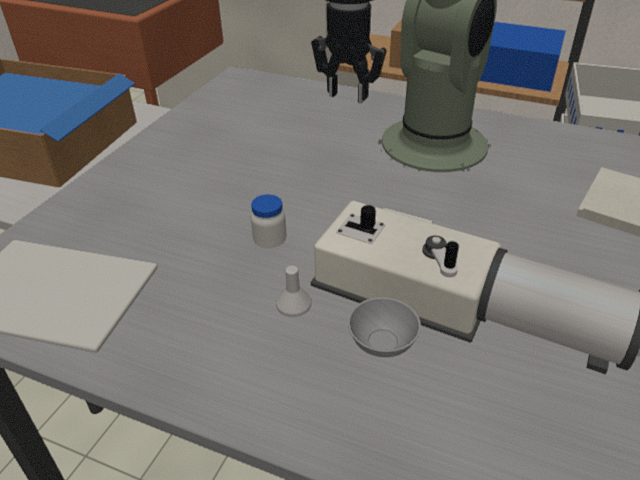

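View pics/scene5c.png

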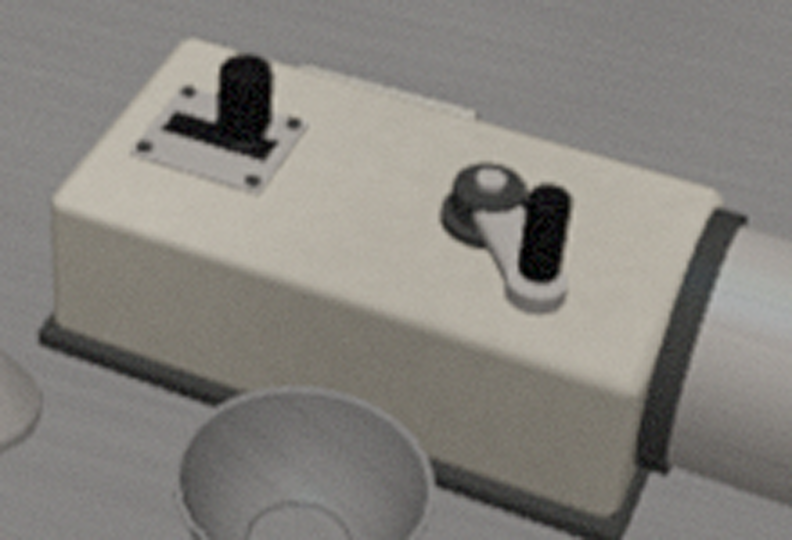

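View pics/top5.png

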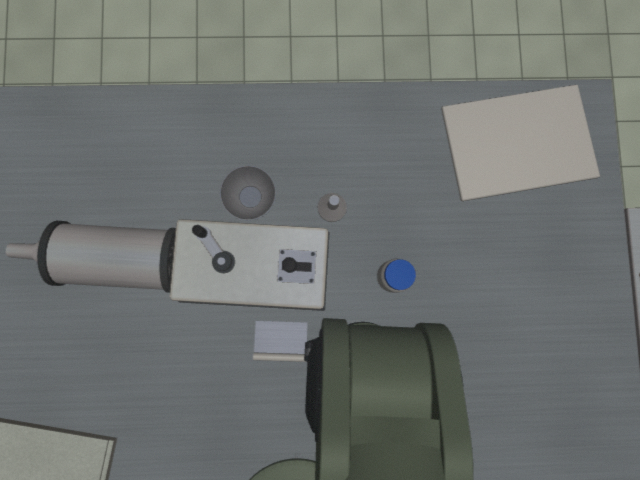

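The knob top is at (290,265) in the top view, against (289.3,264.1) predicted for home. The tub, nozzle, bowl and scraper are at their starting pixels, and the robot is clear.

```bash
python3 -c "
from workcell import job_done; print(job_done())"
```

```text
the job is handed in; nothing more can be done
None
```

The filler is in gear: the knob is home at its stop, the crank is in mesh, and the robot has let go of everything and stands clear. I handed it in at about 29 s of the 72 s allowed.

- **Teeth meeting:** I eased the knob in with an open finger. The force stepped from about 7.5 N to 9 N as the teeth met, and I left the knob about 2–3 mm past that point, at about 11 N.
- **Meshing:** I turned the crank gently by its handle with a 20 N grip. Near 38° the drag fell, and by 33.6° the crank was held at 12 N. Rocked back, it was held the other way at about 41.5°. I then centred the crank and released it.
- **Home:** The knob passed 0.016 m at plain friction, about 7 N, and stopped hard at about 0.026 m, with 15 N at most.

**Last checks:**
- In the top picture the knob is within 1 pixel of its predicted home position.
- The nozzle, bowl, scraper and tub look unmoved in the last pictures.
- **One disagreement:** the crank's free play measured about 7° (8 mm) in all, against the roughly 6 mm stated. I put this down to give in the fingers. The knob going past 0.016 m confirms the mesh.

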